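Let the test press down onto a circuit board

TASK

Let the small rack press down onto the circuit board in its test fixture. Throw the pawl's release lever, ease the crank forwards until the loaded pawl springs clear of the ratchet, then wind the crank backwards, carrying the load, until the plate's rubber feet sit on the board under the ram's own weight: never force the crank against the pawl, drop the ram or press hard on the board. Only then let go of the crank, throw the lever back so that the pawl lies on the ratchet again, and leave the meter, screwdriver and tray where they are.

Things in the scene. Friction and masses are not known exactly. Their poses are not given: they have to be found in the camera images.
- press: Dark grey cast bench press, 200 x 150 mm base, 210 mm high, fixed to the bench. Origin: underside of the base, on the vertical ram axis. Its x axis points from the open throat to the column at the back, y to the left of that, z up. All directions below (+x, -y ...) are in these axes.
- ram: The moving part: 20 mm square steel rack in the press head with an 88 x 80 x 12 mm aluminium plate and four 10 mm rubber feet under it, 1.5 to 2.1 kg. Slides up and down only, driven by the crank, 20 mm per radian. Origin: on its axis, level with the feet's undersides. At the start the feet hang 12 to 33 mm above the board.
- wheel: Steel ratchet wheel, 100 mm across, 10 mm thick, 16 teeth, upright at the press's -y side; the crank is fixed to it. Origin: on its axle, mid-thickness; turns about y. Forwards: its top moves to +x, the ram rises. Backwards: top to -x, ram sinks. The ram's weight drives it backwards; friction is small, so with the pawl out the ram falls unless the crank is held.
- grip (a point): Middle of the crank handle: black, 24 mm thick, 94 mm long along y, spinning freely on its pin. Circles the axle at 75 mm radius; at the start 0.85 rad forwards of the top (towards +x), staying in the upper half of the circle during the job. The crank arm's face is 49 mm to +y of this point. Holding the ram here takes 3 to 7 N along the circle.
- lever (a joint): Release lever of the pawl: 8 mm steel rod standing up from the pawl's pin, at the press's -y side. 0: leans 0.45 rad to +x, pawl sprung against the ratchet; it starts at 0 to 0.1. 0.9, its end stop: leans 0.45 rad to -x, pawl sprung away from it. Stays where it is left; pushing it over at the ball takes about 3 N.
- lever_ball (a point): Centre of the lever's black ball, 18 mm across, 80 mm from the pin about which the lever swings in the press's x-z plane.
- pawl: Steel pawl, 46 mm long, 9 mm wide, lying to +x from the lever's pin over the top of the ratchet, joined to the lever by a light spring only. Origin: on the pin, mid-width. The teeth are hooked: under load the pawl stays in its tooth even with the lever thrown; it springs out once the wheel is turned about 0.05 rad forwards.
- pawl_tip (a point): Tip of the pawl. It is 43 to 51 mm from the wheel's origin while it lies on the ratchet, and about 67 mm when it has sprung clear.
- fixture: Grey test fixture block, 100 x 108 x 18 mm, on the press base under the plate. Origin: centre of its underside. Above it on screws stands a nest plate with the green circuit board; the nest is set to a different height for each job and is not reported: the board's top is 36 to 56 mm above this origin. Feel for it.
- meter: Black handheld meter, 150 x 76 x 34 mm, lying on the bench; not part of the job. Origin: centre of its underside.
- driver: Screwdriver lying on the bench; not part of the job.
- tray: Black divided parts tray, 100 x 140 x 30 mm; not part of the job. Origin: centre of its underside.

How it is judged:
On the way, in this order (a step that is already met when the one before it is completed fails the run):
1. the pawl has sprung clear of the ratchet (distance between pawl_tip and wheel above 0.058 m), for 0.2 s.
2. with the pawl clear and the crank still in hand, the ram has come to rest on the board (distance between pawl_tip and wheel above 0.058 m and contact force between ram and anything else above 3 N and linear speed of ram below 0.005 m/s and contact force between the fingers and wheel above 0.2 N), for 0.15 s.
At the end, for the whole second after the job is handed in: The ram rests on the board (more than 3 N on it, not moving), the lever is thrown back to less than 0.25 rad, and the pawl's tip lies on the ratchet (less than 54 mm from the wheel's axle) (contact force between ram and anything else above 3 N and linear speed of ram below 0.005 m/s and value of joint lever below 0.25 rad and distance between pawl_tip and wheel below 0.054 m); the robot touches nothing.
It fails at once if the ram bears on the board with more than 60 N (contact force between ram and anything else above 60 N).
It fails at once if the ram falls (faster than 0.08 m/s) (linear speed of ram above 0.08 m/s).
It fails at once if the wheel is forced back, or dropped, against the pawl with more than 45 N (contact force between wheel and pawl above 45 N).
It fails at once if the meter, the screwdriver or the tray is moved by more than 30 mm (distance of any of meter, driver, tray from where it was at the start of the episode above 0.03 m).
It also fails if it takes over 72 s, if anything falls off the work surface, if the arm or the gripper's body presses on something with over 40 N, if the wrist force passes 120 N, or if a joint passes its speed limit or range.

ROBOT

A 6-joint arm with a two-finger parallel gripper is mounted at the origin on the work surface. World frame = base frame: x ahead of the robot, y to its left, z up, the work surface at z = 0. Lengths are in m, angles in rad, forces in N, time in s.
With the tool pointing down it reaches from about 0.35 to 0.975 m from the base axis. Payload 17.4 kg.
Tool frame: the origin (TCP) lies between the finger pads; the fingertips stand 17 mm ahead of it and the grasp point (between the pads) lies 2 mm behind it; z points along the fingers, y is the direction in which the jaws open and shut (so a half turn about z gives the same grasp; the last joint's range is limited). The gripper opens to 85 mm and grips with 20 to 120 N. Pads are 22 mm wide; open, the fingers measure 114 mm over their backs; the gripper's body (76 mm by 85 mm) begins 54 mm behind the grasp point. The pads swing forward as they close: fully open they stand 13 mm farther back than shut.
Start: joints at [1.105, 0.116, 1.442, -0, 1.584, -0.038], TCP at [0.28, 0.614, 0.248] pointing down, gripper open.
Joint ranges: [-2.83, 2.83], [-0.83, 2.19], [0.07, 2.5], [-1.14, 4.28], [0.01, 3], [-2.97, 2.97]. Speed limits (rad/s): [1.89, 1.89, 2.22, 3.14, 3.14, 3.14].

INTERFACE

Orientations are given as a unit quaternion [x, y, z, w].
In Python, from plant import env, optics, ticket gives the robot as it stands. The module is installed in compiled form; this text tells all that it offers.
- The arm moves only by the shell command python3 -m creep 'ROWS'. ROWS is text: rows parted by semicolons, each of 7 numbers parted by spaces: the shift along the tool's x, y, z in cm, then the turn, a rotation vector about the tool's x, y, z in rad, then the closure, from -1 (fully open) to 1 (shut). In form: dx dy dz rx ry rz jaw; .... A call has exactly 10 rows; each row is the pose to reach, as a shift and turn from the pose commanded when the call began, along the tool's axes at that moment; what a row does not reach only later rows make up. A row lasts 1/12 s, in which the tool goes at most 41.7 mm and 7.16 degrees, less where a joint would pass 70% of its speed; a pose out of reach is approached as far as the arm can. A call with a gripper value outside its range is refused whole. The fingers move at their own pace and stop on an object; the grip force is fixed at half the most. Time passes only in rows, so rows that repeat a pose let the fingers close, or fill a call up. It gives the time, the measured TCP pose, the force and the opening at its end, in the units of the state.
- env.get_obs(): the state, without advancing time (a new reading comes with each control period).
- optics.camera(name): name is "scene" or "top" or "wrist"; returns (picture, depth): 420x560x3 uint8, red, green, blue; 420x560 float32, m along the optical axis (not along the pixel's ray), 0 where there is no reading.
- optics.camera_params(name): a dict with "mtx" (3x3 intrinsics, pixels), "k1" (the pictures are not rectified: a ray, as slopes to the right and down, at radius r is drawn at 1 + k1 r^2 times it, then the intrinsics apply), "xyz" and "rotation" of the camera in the world. Camera axes: x right, y up, looking along -z (the intrinsics and any distortion apply to the point x, -y, -z); pixel columns grow to the right and rows downward; lengths in m; the calibration is good to about 2 mm. A picture is of the moment at which its call begins: read the wrist's pose just before it. camera_params takes no time and is no camera call; for the wrist camera it gives the pose at the moment of the call.
- ticket.finish_job(): hands the job in, once; it reports no verdict.
The state is a dict: "t": time; "joint_pos": joint angles; "dq": joint speeds; "joint_torque": joint torques, N m; "position": TCP position; "orientation": TCP orientation; "wrist_force": force on the tool from outside, world axes, zero at the start; "moment": the same for the moment, N m; "width": opening from 0.0 (shut) to 1.0 (fully open).
Only numpy, scipy, OpenCV 4.12 (cv2) and the standard library are available. Lean on these libraries where they do the work, as an engineer would, in place of code of your own. Each camera call takes 0.05 s, during which the arm holds its last target.

## Working session

There is one attempt and no reset: what is moved stays moved. The work goes in short steps, Python scripts to look and compute and a shell command to move; the robot and the scene stay as the last step left them, time stands still between calls to the robot, and variables do not carry over. Pictures are saved under pics/ and viewed, and the job is handed in when it is done.

```bash
mkdir -p pics; ls; cat > h.py <<'E'
import numpy as np, cv2
from plant import env, optics, ticket
from scipy.spatial.transform import Rotation as R
def shot(name,fn):
    im,d=optics.camera(name)
    cv2.imwrite('pics/'+fn+'.png',im[:,:,::-1]); np.save('pics/'+fn+'.npy',d)
    return im,d
def rot(p):
    r=np.array(p['rotation'])
    return r if r.shape==(3,3) else R.from_quat(r).as_matrix()
def ray(p,u,v):
    K=np.array(p['mtx']); k=p['k1']
    xd,yd=(u-K[0,2])/K[0,0],(v-K[1,2])/K[1,1]
    x,y=xd,yd
    for _ in range(20):
        s=1+k*(x*x+y*y); x,y=xd/s,yd/s
    return np.array([x,-y,-1.])
def pt(p,d,u,v):  # depth point
    z=d[int(round(v)),int(round(u))]
    return rot(p)@(ray(p,u,v)*z)+np.array(p['xyz'])
def onz(p,u,v,z):
    r=rot(p)@ray(p,u,v); o=np.array(p['xyz']); return o+r*(z-o[2])/r[2]
def proj(p,X):
    K=np.array(p['mtx']); c=rot(p).T@(np.array(X)-np.array(p['xyz']))
    x,y=c[0]/-c[2],-c[1]/-c[2]; s=1+p['k1']*(x*x+y*y)
    return np.array([K[0,0]*x*s+K[0,2],K[1,1]*y*s+K[1,2]])
E
python3 - <<'E'
from h import *
print(env.get_obs())
for n in ['scene','top','wrist']:
    print(n,optics.camera_params(n)); shot(n,n+'0')
E
```

```text
pics
{'t': 0.0, 'joint_pos': array([ 1.10520013e+00,  1.16519917e-01,  1.44228787e+00, -3.59082128e-05,
        1.58396090e+00, -3.78416861e-02]), 'dq': array([-0.00057917,  0.00101203,  0.00046419, -0.00102725,  0.00034852,
        0.00010422]), 'joint_torque': array([-2.38199478e-03, -7.31975627e+01, -6.32484841e+01, -2.87308476e-04,
        5.84695983e-03,  2.61268315e-05]), 'position': array([0.27997798, 0.61401541, 0.24752523]), 'orientation': array([ 2.12250583e-01,  9.77215096e-01, -5.73956116e-04, -1.29069580e-04]), 'wrist_force': array([-0.15713065,  0.53782234,  0.39832584]), 'moment': array([ 0.00509654, -0.02799673,  0.03542958]), 'width': 0.9968178075577165}
scene {'mtx': array([[425.38121727,   0.        , 274.5857079 ],
       [  0.        , 425.38121727, 215.06276076],
       [  0.        ,   0.        ,   1.        ]]), 'k1': -0.09411616247289804, 'xyz': array([ 1.38743598, -0.26200022,  0.83861042]), 'rotation': array([0.36349847, 0.25003282, 0.52418017, 0.72841444])}
top {'mtx': array([[482.57344094,   0.        , 279.11303241],
       [  0.        , 482.57344094, 211.64020335],
       [  0.        ,   0.        ,   1.        ]]), 'k1': -0.07380225945678971, 'xyz': array([0.4368378 , 0.03576384, 1.37193312]), 'rotation': array([ 0.04146511, -0.02954741, -0.69805073,  0.7142358 ])}
wrist {'mtx': array([[336.15868006,   0.        , 280.19354062],
       [  0.        , 336.15868006, 210.63426607],
       [  0.        ,   0.        ,   1.        ]]), 'k1': 0.009222319229847892, 'xyz': array([0.21375083, 0.64454872, 0.37356244]), 'rotation': array([-0.12003479, -0.0766649 ,  0.53508382,  0.8327061 ])}
```

View pics/scene0.png

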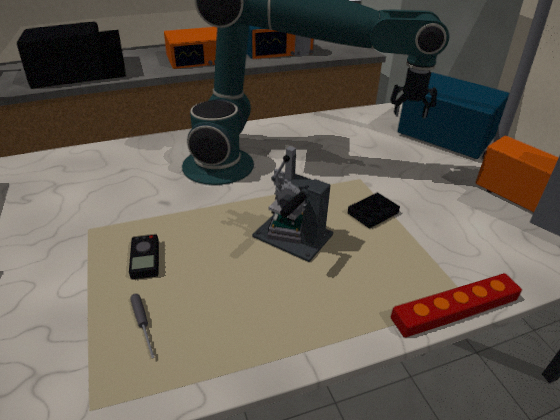

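View pics/top0.png

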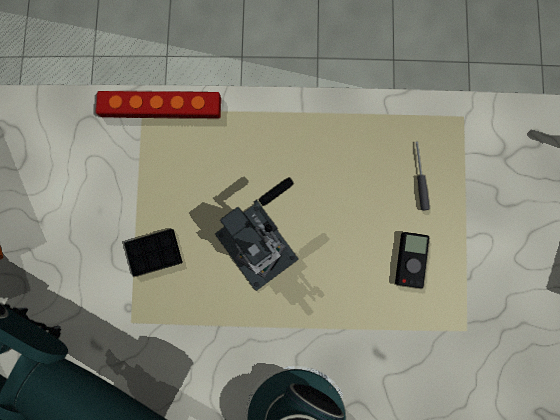

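View pics/wrist0.png

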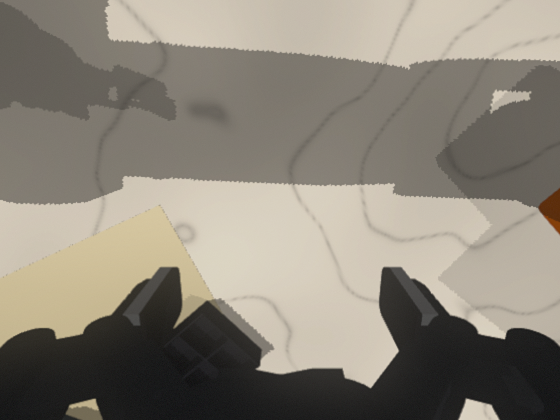

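```bash
python3 - <<'E'
import cv2,numpy as np
a=cv2.imread('pics/top0.png')[160:310,180:340]; cv2.imwrite('pics/topc.png',cv2.resize(a,None,fx=4,fy=4,interpolation=2))
a=cv2.imread('pics/scene0.png')[135:270,240:350]; cv2.imwrite('pics/scc.png',cv2.resize(a,None,fx=4.4,fy=4.4,interpolation=2))
E
```

```text
(no output)
```

View pics/topc.png

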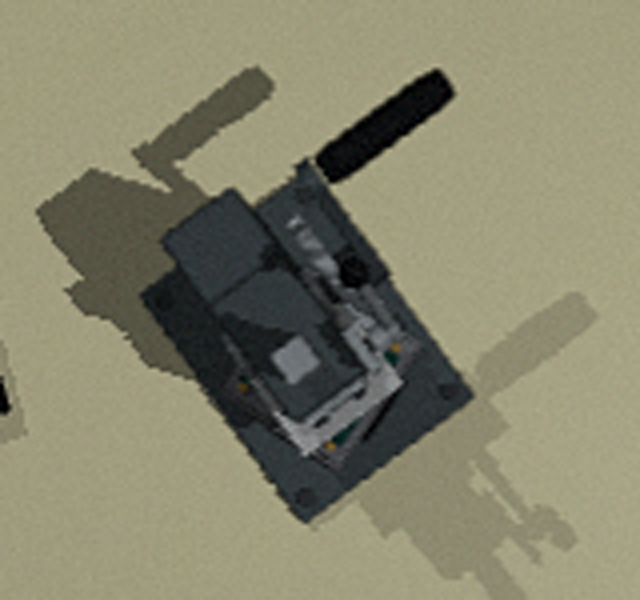

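View pics/scc.png

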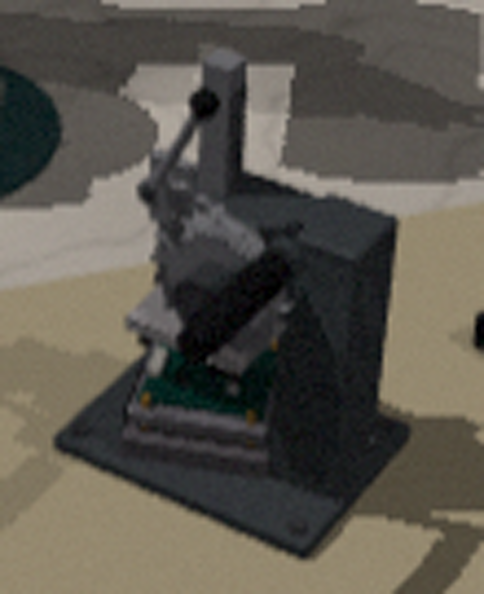

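```bash
python3 - <<'E'
from h import *
p=optics.camera_params('top'); d=np.load('pics/top0.npy'); im=cv2.imread('pics/top0.png')
f=lambda x,y:(180+x/4,160+y/4)
def show(n,x,y):
    u,v=f(x,y); print(n,np.round(pt(p,d,u,v),4))
# black mask, handle by depth height
H=np.zeros((420,560,3))
for v in range(160,310):
    for u in range(180,340): H[v,u]=pt(p,d,u,v)
np.save('pics/H.npy',H)
hsv=cv2.cvtColor(im,cv2.COLOR_BGR2HSV)
m=((hsv[:,:,2]<38)&(H[:,:,2]>0.05)).astype(np.uint8)
n,l,s,c=cv2.connectedComponentsWithStats(m)
for i in range(1,n):
    if s[i,4]>20:
        P=H[l==i]; print(s[i],c[i],P.mean(0).round(4),np.median(P,0).round(4),'zmax',np.percentile(P[:,2],[5,50,95]).round(4))
        q=P[:,:2]-P[:,:2].mean(0); w,V=np.linalg.eigh(q.T@q); a=V[:,1]; print('axis',a,np.degrees(np.arctan2(a[1],a[0])),np.ptp(q@a),np.ptp(q@V[:,0]))
for n,x,y in [('baseNear',308,500),('baseR',455,400),('ramtop',295,360),('coltop',215,240),('head',300,310),('ball',355,268),('backR',310,185),('backL',160,295)]: show(n,x,y)
corn=[f(312,522),f(472,395),f(142,292)]
C=[onz(p,*c,0.012) for c in corn]; print(np.round(C,4))
for a,b in [(0,1),(0,2)]:
    e=C[b]-C[a]; print(np.linalg.norm(e),np.degrees(np.arctan2(e[1],e[0])))
E
```

```text
[259 178  34  28 333] [275.72972973 191.26126126] [0.6002 0.0655 0.2323] [0.601  0.0651 0.2289] zmax [0.2239 0.2289 0.2337]
axis [-0.65737471  0.75356386] 131.09995909968092 0.1307967684628913 0.15601463361689272
[242 212  15  20  68] [248.63235294 223.10294118] [0.5257 0.1312 0.1924] [0.5225 0.1316 0.2048] zmax [0.1129 0.2048 0.2104]
axis [-0.83922643 -0.54378213] -147.058522088021 0.06530444565528626 0.019958159216644115
[263 220  14  12  79] [268.43037975 226.82278481] [0.5133 0.0798 0.2567] [0.5112 0.0791 0.2987] zmax [0.1753 0.2987 0.3052]
axis [-0.82976824 -0.55810811] -146.07493840977088 0.034486705181073204 0.025201519050631775
[259 236  13  18  61] [264.21311475 245.01639344] [0.4726 0.0911 0.2016] [0.4724 0.0917 0.203 ] zmax [0.1968 0.203  0.2079]
axis [-0.82137415 -0.57038979] -145.22258879610013 0.047750295847309554 0.010930328180509954
[234 238  20  17 137] [243.32846715 245.2189781 ] [0.4705 0.141  0.2116] [0.4716 0.1403 0.2039] zmax [0.1974 0.2039 0.2075]
axis [0.46425098 0.88570369] 62.33824258856101 0.1373551157163425 0.03655654343134804
baseNear [0.3664 0.117  0.0169]
baseR [0.4383 0.016  0.0105]
ramtop [0.4581 0.11   0.2913]
coltop [0.5311 0.1663 0.2079]
head [0.4901 0.1137 0.2051]
ball [0.5094 0.0771 0.3065]
backR [0.5634 0.1082 0.2309]
backL [0.5067 0.225  0.0194]
[[0.3509 0.1141 0.012 ]
 [0.442  0.0042 0.012 ]
 [0.5089 0.2389 0.012 ]]
0.14273092733390869 -50.336969062796776
0.2013697207691819 38.30690992572086
```

```bash
python3 - <<'E'
from h import *
p=optics.camera_params('top');im=cv2.imread('pics/top0.png'); H=np.load('pics/H.npy')
hsv=cv2.cvtColor(im,cv2.COLOR_BGR2HSV)
m=(hsv[:,:,2]<38).astype(np.uint8); m[:178]=0;m[206:]=0;m[:,:258]=0;m[:,294:]=0
ys,xs=np.nonzero(m)
P=np.array([onz(p,u,v,.217) for u,v in zip(xs,ys)])
q=P[:,:2]; r=cv2.minAreaRect((q*1000).astype(np.float32)); print(r)
c=q.mean(0); w,V=np.linalg.eigh((q-c).T@(q-c)); a=V[:,1]; print(c,np.degrees(np.arctan2(a[1],a[0])))
z=H[ys,xs,2]; g=abs(z-.229)<.01; print(np.percentile(z[g],[5,50,90,98]))
# ball
m=(hsv[:,:,2]<38).astype(np.uint8); B=(m>0)&(H[:,:,2]>.28)
ys,xs=np.nonzero(B[215:240,258:282]); print(len(xs),xs.mean()+258,ys.mean()+215, onz(p,xs.mean()+258,ys.mean()+215,.297), H[:,:,2][B].max())
# scene cross-check of ball
ps=optics.camera_params('scene')
u,v=240+203/4.4,135+103/4.4
a,b=np.array(p['xyz']),rot(p)@ray(p,xs.mean()+258,ys.mean()+215)
c2,d2=np.array(ps['xyz']),rot(ps)@ray(ps,u,v)
s,t=np.linalg.lstsq(np.c_[b,-d2],c2-a,rcond=None)[0]; print(a+s*b,c2+t*d2)
E
```

```text
((602.4277954101562, 65.70868682861328), (21.9320125579834, 91.56122589111328), 38.39335632324219)
[0.60237231 0.06596684] 127.6231997315
[0.2239087  0.22885164 0.23266612 0.23479628]
50 268.26 227.84 [0.50811869 0.07855824 0.297     ] 1.371933118208999
[0.50831383 0.0786754  0.2940571 ] [0.50915066 0.08105631 0.29420738]
```

```bash
python3 -m creep '-2.7 -2.1 -1.7 0 0 0.12 1; -5.4 -4.2 -3.4 0 0 0.24 1; -8.1 -6.3 -5.1 0 0 0.36 1; -10.8 -8.4 -6.8 0 0 0.48 1; -13.5 -10.5 -8.5 0 0 0.6 1; -16.2 -12.6 -10.2 0 0 0.72 1; -18.9 -14.7 -11.9 0 0 0.84 1; -21.6 -16.8 -13.6 0 0 0.96 1; -24.3 -18.9 -15.3 0 0 1.08 1; -27 -21 -16 0 0 1.2 1'
cat > t.py <<'E'
from h import *
import sys
# delta to target in tool axes: args x y z [yaw of tool x deg]
s=env.get_obs(); Rm=R.from_quat(s['orientation']).as_matrix()
d=np.array([float(a) for a in sys.argv[1:4]])-s['position']
print('t',round(s['t'],2),'pos',s['position'].round(4),'F',s['wrist_force'].round(1),'w',round(s['width'],3),'j',s['joint_pos'].round(2))
print('delta cm',(Rm.T@d*100).round(2))
yaw=float(sys.argv[4]) if len(sys.argv)>4 else -51.7
a=np.radians(yaw); T=np.array([[np.cos(a),np.sin(a),0],[np.sin(a),-np.cos(a),0],[0,0,-1.]]); 
print('rotvec',R.from_matrix(Rm.T@T).as_rotvec().round(3))
E
python3 t.py .544 .107 .40
```

```text
t: 0.98
position: [0.439, 0.3095, 0.4107]
orientation: [0.729, 0.685, 0.001, 0.0]
wrist_force: [0.0, 1.1, 0.4]
width: 0.002
t 0.98 pos [0.439  0.3095 0.4107] F [0.  1.1 0.4] w 0.002 j [ 0.57 -0.18  1.47 -0.    1.85  0.63]
delta cm [-19.55  11.75   1.06]
rotvec [-1.00e-03 -3.00e-03  2.41e+00]
```

```bash
python3 -m creep '-2 1.2 0 0 0 0.12 1; -4 2.4 0 0 0 0.24 1; -6 3.6 0 0 0 0.36 1; -8 4.8 0 0 0 0.48 1; -10 6 0 0 0 0.6 1; -12 7.2 0 0 0 0.72 1; -14 8.4 0 0 0 0.84 1; -16 9.6 0 0 0 0.96 1; -18 10.8 0 0 0 1.08 1; -19.5 11.7 0 0 0 1.2 1'
python3 -m creep '0 0 0 0 0 0.12 1; 0 0 0 0 0 0.24 1; 0 0 0 0 0 0.36 1; 0 0 0 0 0 0.48 1; 0 0 0 0 0 0.6 1; 0 0 0 0 0 0.72 1; 0 0 0 0 0 0.84 1; 0 0 0 0 0 0.96 1; 0 0 0 0 0 1.08 1; 0 0 0 0 0 1.2 1'
python3 t.py .544 .107 .40
python3 - <<'E'
from h import *
import json
p=optics.camera_params('wrist'); im,d=shot('wrist','w1'); np.save('pics/w1p.npy',p,allow_pickle=True)
E
```

```text
t: 1.82
position: [0.5448, 0.1082, 0.408]
orientation: [0.988, 0.153, -0.0, 0.0]
wrist_force: [-0.2, 0.4, -0.5]
width: -0.002
t: 2.65
position: [0.5443, 0.1097, 0.4081]
orientation: [0.902, -0.431, -0.0, 0.0]
wrist_force: [-0.2, -0.5, 0.2]
width: 0.003
t 2.65 pos [0.5443 0.1097 0.4081] F [-0.2 -0.5  0.2] w 0.003 j [ 0.15 -0.14  1.44 -0.    1.84  2.62]
delta cm [0.19 0.19 0.81]
rotvec [0.   0.   0.01]
```

View pics/w1.png

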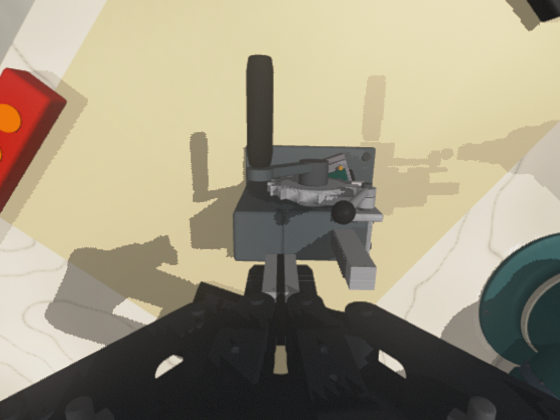

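The wrist view shows the handle (cols 247–272, rows 57–168), the ball at (344,211), the wheel rim around (310,190) and the rack top at (358,278); closed fingertips at (281,262).

```bash
python3 - <<'E'
from h import *
p=np.load('pics/w1p.npy',allow_pickle=True).item(); d=np.load('pics/w1.npy')
def P(u,v): return pt(p,d,u,v)
c,s=np.cos(np.radians(38.3)),np.sin(np.radians(38.3)); ex=np.array([c,s,0]);ey=np.array([-s,c,0])
O=np.array([.458,.110,0])
def loc(X): X=X-O; return np.round([X@ex,X@ey,X[2]],4)
for n,u,v in [('h0',259,70),('h1',259,90),('h2',259.5,110),('h3',260,130),('h4',260,150),('hl',249,110),('hr',270,110),('ball',343,210),('ball2',345,212),('racktop',362,278),('head',250,235),('head2',300,240),('crankarm',285,172),('wheel',300,188),('pawl?',320,170)]:
    X=P(u,v); print(n,X.round(4),loc(X))
print('handle end (tip) on z=.217',onz(p,259.5,56,.217),'inner',onz(p,260,167,.217))
for a in (0,1):
    for u in (247,272.5): X=onz(p,u,[100,150][a],.217); print(loc(X))
print('ball ray .296',loc(onz(p,343.5,211,.296)),onz(p,343.5,211,.296))
im=cv2.imread('pics/w1.png')[140:250,220:390]; cv2.imwrite('pics/w1c.png',cv2.resize(im,None,fx=4.5,fy=4.5,interpolation=2))
E
```

```text
h0 [0.6229 0.0397 0.2312] [ 0.0859 -0.1573  0.2312]
h1 [0.6131 0.0522 0.2334] [ 0.0859 -0.1415  0.2334]
h2 [0.603  0.0647 0.2315] [ 0.0857 -0.1254  0.2315]
h3 [0.5923 0.0776 0.2322] [ 0.0854 -0.1087  0.2322]
h4 [0.5817 0.0912 0.2324] [ 0.0855 -0.0914  0.2324]
hl [0.6103 0.0706 0.2274] [ 0.0951 -0.1253  0.2274]
hr [0.596  0.0591 0.2278] [ 0.0768 -0.1255  0.2278]
ball [0.5113 0.0789 0.3041] [ 0.0225 -0.0574  0.3041]
ball2 [0.5881 0.0547 0.534 ] [ 0.0678 -0.1241  0.534 ]
racktop [0.4592 0.1121 0.2946] [0.0022 0.0009 0.2946]
head [0.5362 0.1687 0.2094] [ 0.0978 -0.0024  0.2094]
head2 [0.4915 0.1418 0.2055] [0.046  0.0042 0.2055]
crankarm [0.5494 0.0954 0.2099] [ 0.0627 -0.0681  0.2099]
wheel [0.5255 0.1002 0.1975] [ 0.0469 -0.0496  0.1975]
pawl? [0.519 0.074 0.184] [ 0.0256 -0.066   0.184 ]
handle end (tip) on z=.217 [0.63105475 0.02991132 0.217     ] inner [0.57164952 0.10565742 0.217     ]
[ 0.0977 -0.1339  0.217 ]
[ 0.0748 -0.1342  0.217 ]
[ 0.0985 -0.0896  0.217 ]
[ 0.0747 -0.0899  0.217 ]
ball ray .296 [ 0.0205 -0.0543  0.296 ] [0.50774948 0.08005538 0.296     ]
```

View pics/w1c.png

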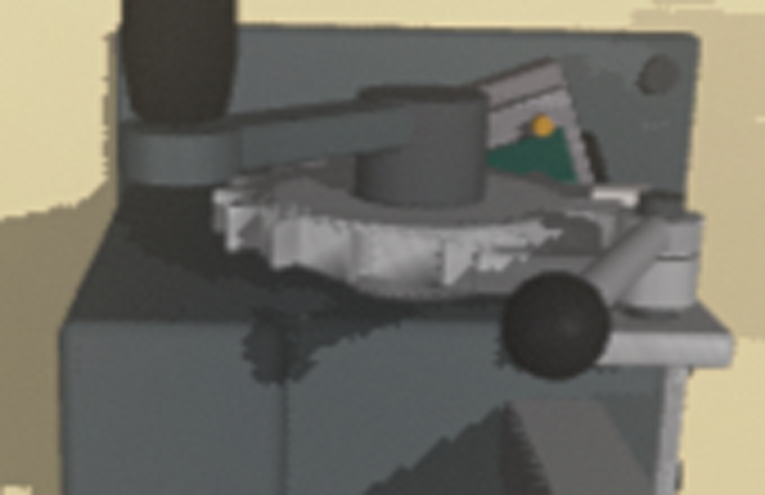

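```bash
python3 -m creep '0.2 0.1 2 0 0 0.01 1; 0.2 0.1 4 0 0 0.01 1; 0.2 0.1 6 0 0 0.01 1; 0.2 0.1 8 0 0 0.01 1; 0.2 0.1 9.5 0 0 0.01 1; 0.2 0.1 10.5 0 0 0.01 1; 0.2 0.6 10.5 0 0 0.01 1; 0.2 1.1 10.5 0 0 0.01 1; 0.2 1.1 10.5 0 0 0.01 1; 0.2 1.1 10.5 0 0 0.01 1'
cat > l.py <<'E'
from h import *
c,s=np.cos(np.radians(38.3)),np.sin(np.radians(38.3)); ex=np.array([c,s,0]);ey=np.array([-s,c,0])
O=np.array([.458,.110,0])
def loc(X): X=X-O; return np.round([X@ex,X@ey,X[2]],4)
def st():
    o=env.get_obs(); F=o['wrist_force']
    print('t',round(o['t'],2),'loc',loc(o['position']),'F press',np.round([F@ex,F@ey,F[2]],2),'w',round(o['width'],3))
if __name__=='__main__': st()
E
python3 l.py; python3 t.py .544 .107 .302
```

```text
t: 3.53
position: [0.5371, 0.101, 0.3048]
orientation: [0.901, -0.433, 0.001, -0.001]
wrist_force: [-0.1, -0.3, -0.3]
width: 0.004
t 3.53 loc [ 0.0565 -0.0561  0.3048] F press [-0.23 -0.19 -0.3 ] w 0.004
t 3.53 pos [0.5371 0.101  0.3048] F [-0.1 -0.3 -0.3] w 0.004 j [ 0.14 -0.18  1.64 -0.    1.68  2.61]
delta cm [-0.04 -0.91  0.28]
rotvec [-0.002 -0.001  0.006]
```

```bash
python3 -m creep '0 1 0.2 0 0 0 1; 0 2 0.2 0 0 0 1; 0 3 0.2 0 0 0 1; 0 3.7 0.2 0 0 0 1; 0 4.4 0.2 0 0 0 1; 0 5.1 0.2 0 0 0 1; 0 5.7 0.2 0 0 0 1; 0 6.3 0.2 0 0 0 1; 0 6.8 0.2 0 0 0 1; 0 7.2 0.2 0 0 0 1'
python3 l.py
python3 -m creep '0 0 0 0 0 0 1; 0 0 0 0 0 0 1;0 0 0 0 0 0 1; 0 0 0 0 0 0 1;0 0 0 0 0 0 1; 0 0 0 0 0 0 1;0 0 0 0 0 0 1; 0 0 0 0 0 0 1;0 0 0 0 0 0 1; 0 0 0 0 0 0 1'
python3 -c "
from l import *
st()
np.save('pics/w2p.npy',optics.camera_params('wrist'),allow_pickle=True);shot('wrist','w2');shot('top','t2')"
```

```text
t: 4.37
position: [0.4803, 0.0559, 0.301]
orientation: [0.901, -0.433, -0.0, 0.0]
wrist_force: [2.2, 2.4, -2.4]
width: 0.0
t 4.37 loc [-0.016  -0.0563  0.301 ] F press [ 3.16  0.52 -2.39] w 0.0
t: 5.2
position: [0.4808, 0.0563, 0.3013]
orientation: [0.901, -0.433, -0.0, 0.0]
wrist_force: [0.5, 0.2, -0.7]
width: -0.001
t 5.2 loc [-0.0154 -0.0563  0.3013] F press [ 0.55 -0.18 -0.69] w -0.001
```

View pics/w2.png

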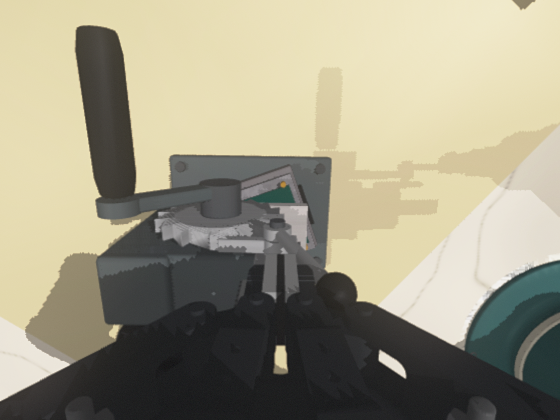

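```bash
python3 -c "
from l import *
p=np.load('pics/w2p.npy',allow_pickle=True).item(); d=np.load('pics/w2.npy')
print(loc(onz(p,336,292,.298)),loc(pt(p,d,336,292)))
im=cv2.imread('pics/w2.png')[160:320,140:370]; cv2.imwrite('pics/w2c.png',cv2.resize(im,None,fx=3.4,fy=3.4,interpolation=2))"
```

```text
[-0.0398 -0.0523  0.298 ] [-0.038  -0.0579  0.3077]
```

View pics/w2c.png

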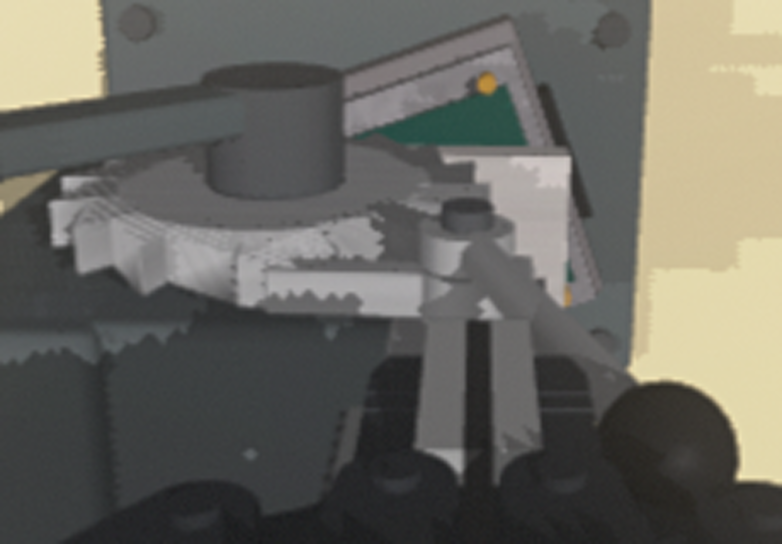

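```bash
python3 -m creep '0 0.1 0 0 0 0 1; 0 0.2 0 0 0 0 1; 0 0.3 0 0 0 0 1; 0 0.4 0 0 0 0 1; 0 0.4 0 0 0 0 1; 0 0.4 0 0 0 0 1; 0 0.4 0 0 0 0 1; 0 0.4 0 0 0 0 1; 0 0.4 0 0 0 0 1; 0 0.4 0 0 0 0 1'; python3 l.py
```

```text
t: 6.13
position: [0.4777, 0.0538, 0.3014]
orientation: [0.901, -0.433, -0.0, 0.0]
wrist_force: [1.1, 0.8, -0.5]
width: 0.004
t 6.13 loc [-0.0194 -0.0563  0.3014] F press [ 1.38 -0.05 -0.53] w 0.004
```

```bash
python3 -m creep '0 0.1 0 0 0 0 1; 0 0.2 0 0 0 0 1; 0 0.3 0 0 0 0 1; 0 0.3 0 0 0 0 1; 0 0.3 0 0 0 0 1; 0 0.3 0 0 0 0 1; 0 0.3 0 0 0 0 1; 0 0.3 0 0 0 0 1; 0 0.3 0 0 0 0 1; 0 0.3 0 0 0 0 1'; python3 l.py;python3 -c "
from l import *
st()
np.save('pics/w3p.npy',optics.camera_params('wrist'),allow_pickle=True);im,d=shot('wrist','w3')
cv2.imwrite('pics/w3c.png',cv2.resize(im[160:320,140:370,::-1],None,fx=3.4,fy=3.4,interpolation=2))"
```

```text
t: 6.97
position: [0.4753, 0.0519, 0.3014]
orientation: [0.901, -0.433, 0.0, 0.0]
wrist_force: [1.9, 1.3, -1.0]
width: 0.003
t 6.97 loc [-0.0224 -0.0564  0.3014] F press [ 2.31 -0.15 -1.  ] w 0.003
t 6.97 loc [-0.0224 -0.0564  0.3014] F press [ 2.31 -0.15 -1.  ] w 0.003
```

View pics/w3c.png

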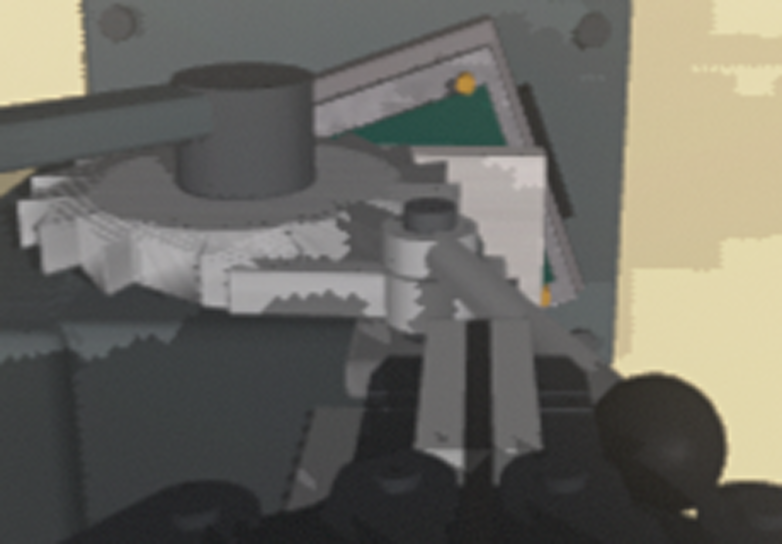

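```bash
python3 -m creep '0 0.1 0 0 0 0 1; 0 0.2 0 0 0 0 1; 0 0.3 0 0 0 0 1; 0 0.3 0 0 0 0 1; 0 0.3 0 0 0 0 1; 0 0.3 0 0 0 0 1; 0 0.3 0 0 0 0 1; 0 0.3 0 0 0 0 1; 0 0.3 0 0 0 0 1; 0 0.3 0 0 0 0 1'; python3 l.py
```

```text
t: 7.85
position: [0.473, 0.05, 0.3014]
orientation: [0.901, -0.433, 0.0, 0.0]
wrist_force: [0.2, 1.4, -0.7]
width: 0.002
t 7.85 loc [-0.0254 -0.0564  0.3014] F press [ 1.04  1.03 -0.66] w 0.002
```

```bash
python3 -m creep '0 0.1 0 0 0 0 1; 0 0.2 0 0 0 0 1; 0 0.3 0 0 0 0 1; 0 0.3 0 0 0 0 1; 0 0.3 0 0 0 0 1; 0 0.3 0 0 0 0 1; 0 0.3 0 0 0 0 1; 0 0.3 0 0 0 0 1; 0 0.3 0 0 0 0 1; 0 0.3 0 0 0 0 1'; python3 l.py; python3 -c "
from l import *
p=optics.camera_params('wrist');np.save('pics/w4p.npy',p,allow_pickle=True);im,d=shot('wrist','w4')
hsv=cv2.cvtColor(im,cv2.COLOR_RGB2HSV)
cv2.imwrite('pics/w4c.png',cv2.resize(im[160:320,140:370,::-1],None,fx=3.4,fy=3.4,interpolation=2))"
```

```text
t: 8.68
position: [0.4717, 0.0491, 0.3013]
orientation: [0.901, -0.433, 0.001, -0.002]
wrist_force: [15.1, 11.6, -5.4]
width: -0.002
t 8.68 loc [-0.027  -0.0563  0.3013] F press [19.06 -0.22 -5.43] w -0.002
```

View pics/w4c.png

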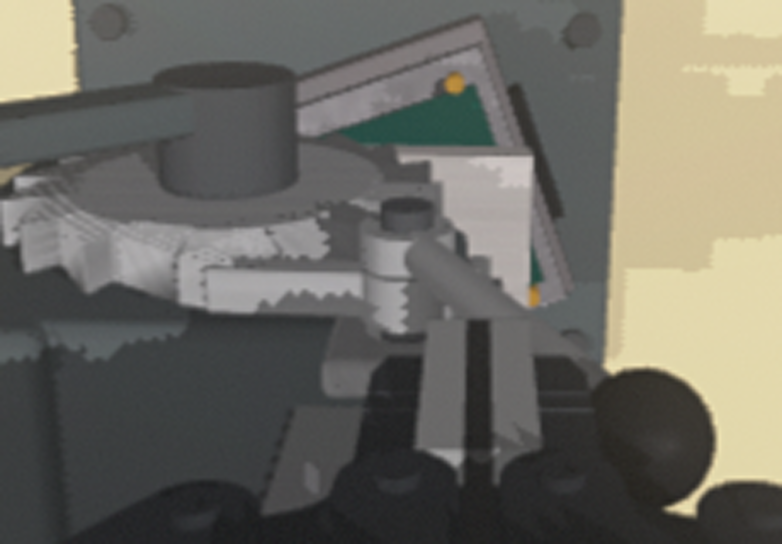

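```bash
python3 -m creep '0 -1 0 0 0 0 1; 0 -2 -2 0 0 0 1; 0 -2 -4 0 0 0 1; 0 -3 -6 0 0 0 1; 1.5 -5 -7 0 0 0 0; 3 -7 -7 0 0 0 -1; 4.5 -9 -7 0 0 0 -1; 6 -10.5 -7 0 0 0 -1; 7.2 -11.7 -7 0 0 0 -1; 7.2 -11.7 -7 0 0 0 -1'; python3 l.py; python3 -c "
from l import *
p=optics.camera_params('wrist');np.save('pics/w5p.npy',p,allow_pickle=True);im,d=shot('wrist','w5')"
```

```text
t: 9.57
position: [0.6092, 0.0646, 0.3698]
orientation: [0.901, -0.434, -0.001, 0.001]
wrist_force: [0.5, -0.2, -1.2]
width: 0.846
t 9.57 loc [ 0.0905 -0.1293  0.3698] F press [ 0.25 -0.42 -1.21] w 0.846
```

View pics/w5.png

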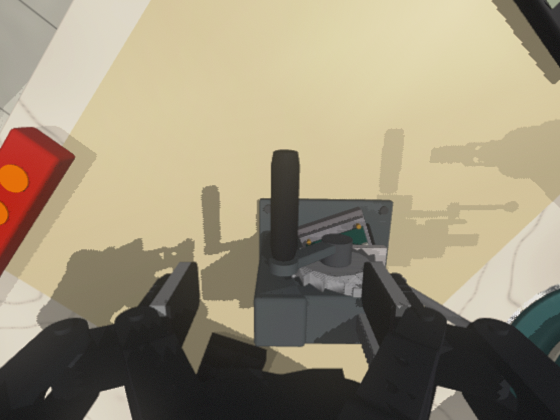

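```bash
python3 -c "
from l import *
st()
p=np.load('pics/w5p.npy',allow_pickle=True).item(); d=np.load('pics/w5.npy')
for u,v in [(285,170),(285.5,200),(285.5,230),(285,250)]: print(loc(pt(p,d,u,v)))
for u in (272,298.5): print(loc(onz(p,u,200,.2195)))
"
```

```text
t 9.62 loc [ 0.0897 -0.1284  0.3702] F press [ 0.06  0.18 -0.04] w 0.927
[ 0.0863 -0.1558  0.233 ]
[ 0.0856 -0.1311  0.232 ]
[ 0.0854 -0.1057  0.2328]
[ 0.0857 -0.0875  0.2321]
[ 0.0969 -0.1278  0.2195]
[ 0.0744 -0.1279  0.2195]
```

```bash
python3 -m creep '0 0 2.5 0 0 0 -1; 0 0 5 0 0 0 -1; 0 0 7.5 0 0 0 -1; 0 0 10 0 0 0 -1; 0 0 12 0 0 0 -1; 0 0 14 0 0 0 -1; 0 0 15 0 0 0 -1; 0 0 15.3 0 0 0 -1; 0 0 15.3 0 0 0 -1; 0 0 15.3 0 0 0 -1'; python3 l.py; python3 -c "
from l import *
shot('wrist','w6');shot('scene','s6')"
```

```text
t: 10.45
position: [0.6072, 0.065, 0.2197]
orientation: [0.901, -0.433, 0.001, -0.0]
wrist_force: [-0.1, 0.2, 1.2]
width: 1.004
t 10.45 loc [ 0.0892 -0.1277  0.2197] F press [0.08 0.21 1.23] w 1.004
```

View pics/w6.png

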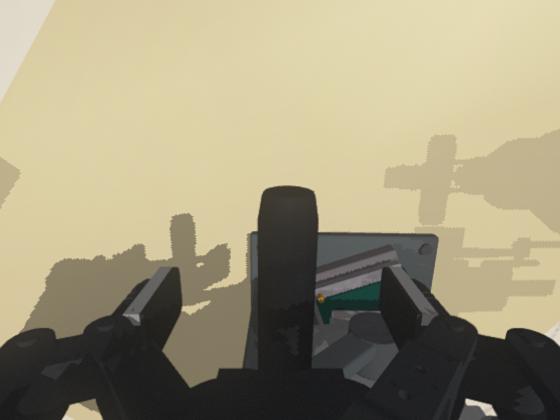

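```bash
python3 -m creep '0 0 0 0 0 0 -0.3; 0 0 0 0 0 0 0; 0 0 0 0 0 0 0.1; 0 0 0 0 0 0 0.2; 0 0 0 0 0 0 0.3; 0 0 0 0 0 0 0.4; 0 0 0 0 0 0 0.5; 0 0 0 0 0 0 1; 0 0 0 0 0 0 1; 0 0 0 0 0 0 1'; python3 l.py; python3 -c "
from l import *
shot('wrist','w7');shot('top','t7')"
```

```text
t: 11.38
position: [0.6068, 0.0648, 0.2181]
orientation: [0.901, -0.433, -0.0, 0.0]
wrist_force: [-4.5, -2.8, -0.8]
width: 0.26
t 11.38 loc [ 0.0888 -0.1277  0.2181] F press [-5.27  0.58 -0.75] w 0.26
```

View pics/w7.png

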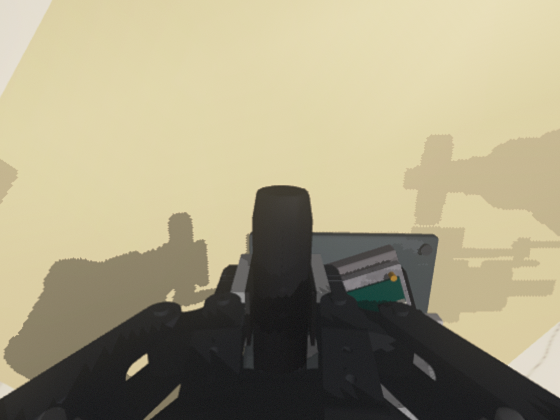

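```bash
python3 -m creep '0 -0.05 0.07 0 0 0 1; 0 -0.1 0.14 0 0 0 1; 0 -0.15 0.21 0 0 0 1; 0 -0.2 0.28 0 0 0 1; 0 -0.22 0.3 0 0 0 1; 0 -0.22 0.3 0 0 0 1; 0 -0.22 0.3 0 0 0 1; 0 -0.22 0.3 0 0 0 1; 0 -0.22 0.3 0 0 0 1; 0 -0.22 0.3 0 0 0 1'; python3 l.py; python3 -c "
from l import *
a,_=shot('scene','s8');b,_=shot('top','t8')
a0=cv2.imread('pics/s6.png')
f=lambda x,r:cv2.resize(x[r[0]:r[1],r[2]:r[3]],(390,390),interpolation=2)
r=(150,215,258,323); q=(210,260,240,290)
t0=cv2.imread('pics/t7.png')
cv2.imwrite('pics/c8.png',np.hstack([f(a0,r),f(a[:,:,::-1],r)]))
cv2.imwrite('pics/d8.png',np.hstack([f(t0,q),f(b[:,:,::-1],q)]))"
```

```text
t: 12.32
position: [0.6086, 0.0662, 0.2153]
orientation: [0.901, -0.433, -0.0, 0.0]
wrist_force: [-4.0, -3.2, 0.8]
width: 0.265
t 12.32 loc [ 0.091  -0.1277  0.2153] F press [-5.17 -0.05  0.83] w 0.265
```

View pics/c8.png

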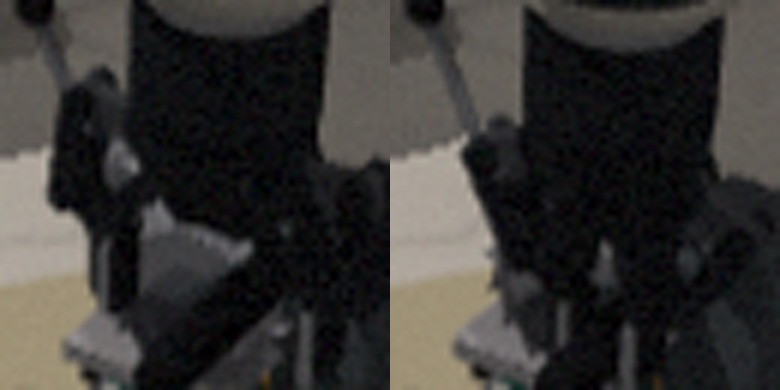

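View pics/d8.png

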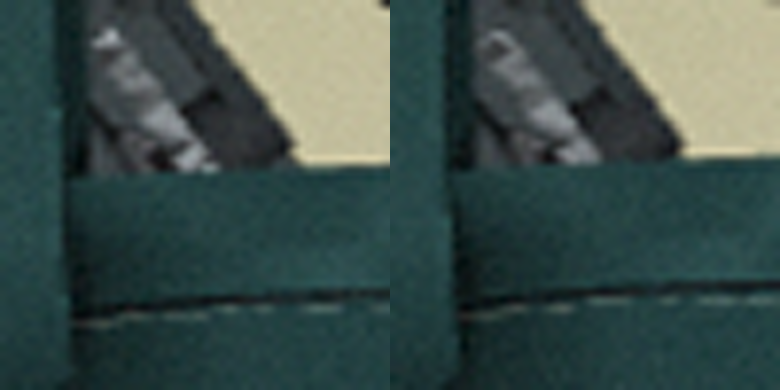

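```bash
python3 -c "
from l import *
p=optics.camera_params('top')
for f in ['top0','t2','t7','t8']:
    d=np.load('pics/'+f+'.npy'); print(f)
    for y in (-.048,-.052,-.056,-.06):
        row=[]
        for x in np.arange(-.01,.055,.006):
            X=O+x*ex+y*ey+np.array([0,0,.225]); u,v=proj(p,X); row.append(pt(p,d,u,v)[2])
        print(y,np.round(row,3))
"
```

```text
top0
-0.048 [0.236 0.226 0.225 0.226 0.228 0.227 0.299 0.217 0.213 0.213 0.213]
-0.052 [0.236 0.032 0.256 0.012 0.277 0.301 0.3   0.299 0.182 0.017 0.015]
-0.056 [0.242 0.245 0.261 0.273 0.283 0.301 0.306 0.301 0.184 0.016 0.016]
-0.06 [0.234 0.014 0.261 0.267 0.282 0.304 0.307 0.301 0.182 0.016 0.015]
t2
-0.048 [0.62  0.619 0.622 0.623 0.623 0.62  0.621 0.622 0.621 0.62  0.619]
-0.052 [0.62  0.621 0.621 0.621 0.624 0.622 0.622 0.622 0.62  0.62  0.619]
-0.056 [0.62  0.622 0.623 0.62  0.618 0.623 0.622 0.62  0.62  0.617 0.614]
-0.06 [0.62  0.621 0.622 0.624 0.619 0.623 0.622 0.619 0.621 0.619 0.618]
t7
-0.048 [0.548 0.548 0.549 0.546 0.545 0.543 0.23  0.221 0.215 0.208 0.213]
-0.052 [0.549 0.546 0.546 0.546 0.541 0.183 0.185 0.184 0.18  0.008 0.012]
-0.056 [0.548 0.549 0.547 0.545 0.546 0.184 0.184 0.185 0.183 0.007 0.016]
-0.06 [0.549 0.547 0.547 0.546 0.175 0.182 0.181 0.188 0.178 0.009 0.013]
t8
-0.048 [0.55  0.549 0.547 0.547 0.543 0.546 0.241 0.238 0.216 0.212 0.207]
-0.052 [0.545 0.545 0.546 0.544 0.542 0.545 0.183 0.181 0.182 0.014 0.017]
-0.056 [0.548 0.545 0.544 0.542 0.543 0.187 0.185 0.181 0.18  0.013 0.006]
-0.06 [0.544 0.545 0.546 0.542 0.543 0.181 0.183 0.185 0.179 0.012 0.014]
```

```bash
python3 -c "
from l import *
p=optics.camera_params('top')
for f in ['top0','t7','t8']:
    d=np.load('pics/'+f+'.npy'); print(f)
    for y in (-.036,-.04,-.044,-.048):
        row=[]
        for x in np.arange(.014,.055,.004):
            X=O+x*ex+y*ey+np.array([0,0,.225]); u,v=proj(p,X); row.append(pt(p,d,u,v)[2])
        print(y,np.round(row,3))
"
```

```text
top0
-0.036 [0.177 0.174 0.175 0.187 0.177 0.178 0.182 0.032 0.031 0.012 0.018]
-0.04 [0.108 0.215 0.176 0.178 0.219 0.18  0.016 0.207 0.016 0.012 0.012]
-0.044 [0.226 0.222 0.225 0.22  0.222 0.213 0.212 0.213 0.209 0.213 0.204]
-0.048 [0.228 0.227 0.298 0.299 0.217 0.219 0.213 0.213 0.212 0.213 0.206]
t7
-0.036 [0.544 0.542 0.543 0.543 0.178 0.173 0.183 0.032 0.033 0.011 0.014]
-0.04 [0.544 0.543 0.542 0.541 0.212 0.178 0.016 0.209 0.014 0.012 0.014]
-0.044 [0.548 0.545 0.542 0.226 0.226 0.218 0.217 0.21  0.204 0.214 0.207]
-0.048 [0.545 0.542 0.233 0.23  0.221 0.221 0.215 0.208 0.206 0.213 0.209]
t8
-0.036 [0.54  0.545 0.54  0.542 0.542 0.177 0.183 0.031 0.029 0.01  0.018]
-0.04 [0.545 0.542 0.542 0.542 0.215 0.178 0.011 0.218 0.011 0.016 0.015]
-0.044 [0.543 0.543 0.541 0.541 0.235 0.221 0.216 0.214 0.212 0.213 0.211]
-0.048 [0.543 0.546 0.543 0.241 0.238 0.216 0.216 0.212 0.208 0.207 0.211]
```

```bash
cat > w.py <<'E'
from l import *
import sys
o=env.get_obs(); L=loc(o['position']); F=o['wrist_force']; F=np.array([F@ex,F@ey,F[2]])
ax,az=.0294,.1724
th=np.arctan2(L[0]-ax,L[2]-az); r=np.hypot(L[0]-ax,L[2]-az)
print('t',round(o['t'],2),'theta',round(th,3),'r',round(r,4),'F',F.round(1),'Ftang(fwd+)',round(F[0]*np.cos(th)-F[2]*np.sin(th),2),'Frad',round(F[0]*np.sin(th)+F[2]*np.cos(th),2),'w',round(o['width'],3))
if len(sys.argv)>1:
    a,b,n=float(sys.argv[1]),float(sys.argv[2]),int(sys.argv[3])
    for k in range(1,n+1):
        t=a+(b-a)*k/n
        print('%.2f %.2f'%(-7.5*(np.sin(t)-np.sin(a)),-7.5*(np.cos(t)-np.cos(a))),end=' ; ')
E
python3 w.py .964 .78 8
```

```text
t 12.42 theta 0.964 r 0.075 F [-6.1  0.1  0.8] Ftang(fwd+) -4.14 Frad -4.56 w 0.259
0.10 -0.14 ; 0.20 -0.28 ; 0.31 -0.41 ; 0.42 -0.55 ; 0.53 -0.68 ; 0.65 -0.81 ; 0.77 -0.93 ; 0.89 -1.06 ;
```

```bash
python3 -m creep '0 0.1 -0.14 0 0 0 1; 0 0.2 -0.28 0 0 0 1; 0 0.31 -0.41 0 0 0 1; 0 0.42 -0.55 0 0 0 1; 0 0.53 -0.68 0 0 0 1; 0 0.65 -0.81 0 0 0 1; 0 0.77 -0.93 0 0 0 1; 0 0.89 -1.06 0 0 0 1; 0 0.89 -1.06 0 0 0 1; 0 0.89 -1.06 0 0 0 1'; python3 w.py .78 .42 10
```

```text
t: 13.25
position: [0.6012, 0.0605, 0.2256]
orientation: [0.901, -0.433, -0.001, 0.001]
wrist_force: [-6.7, -4.8, -1.0]
width: 0.266
t 13.25 theta 0.777 r 0.0746 F [-8.2  0.4 -1. ] Ftang(fwd+) -5.2 Frad -6.45 w 0.266
0.20 -0.19 ; 0.40 -0.37 ; 0.61 -0.54 ; 0.82 -0.70 ; 1.04 -0.86 ; 1.27 -1.01 ; 1.50 -1.15 ; 1.73 -1.28 ; 1.97 -1.40 ; 2.22 -1.52 ;
```

```bash
python3 -m creep '0 0.22 -0.17 0 0 0 1; 0 0.43 -0.34 0 0 0 1; 0 0.64 -0.5 0 0 0 1; 0 0.85 -0.66 0 0 0 1; 0 1.07 -0.82 0 0 0 1; 0 1.3 -0.97 0 0 0 1; 0 1.53 -1.11 0 0 0 1; 0 1.76 -1.24 0 0 0 1; 0 2 -1.36 0 0 0 1; 0 2.25 -1.48 0 0 0 1'; python3 w.py .42 .28 10
```

```text
t: 14.08
position: [0.5834, 0.0466, 0.2398]
orientation: [0.901, -0.433, -0.001, 0.001]
wrist_force: [-7.8, -2.9, -8.5]
width: 0.255
t 14.08 theta 0.415 r 0.0737 F [-7.9  2.5 -8.5] Ftang(fwd+) -3.8 Frad -11.0 w 0.255
0.10 -0.04 ; 0.19 -0.08 ; 0.29 -0.12 ; 0.39 -0.16 ; 0.49 -0.20 ; 0.59 -0.23 ; 0.68 -0.27 ; 0.78 -0.30 ; 0.88 -0.33 ; 0.99 -0.36 ;
```

```bash
python3 -c "
from l import *
def H(p,d):
    K=np.array(p['mtx']); out=np.zeros(d.shape+(3,)); Rm=rot(p); 
    v,u=np.mgrid[0:420,0:560]; xd=(u-K[0,2])/K[0,0]; yd=(v-K[1,2])/K[1,1]; x,y=xd.copy(),yd.copy()
    for _ in range(20):
        s=1+p['k1']*(x*x+y*y); x,y=xd/s,yd/s
    return np.stack([x*d,-y*d,-d],-1)@Rm.T+np.array(p['xyz'])
for f in ['w1','w2','w3','w4','top0']:
    d=np.load('pics/'+f+'.npy'); im=cv2.imread('pics/'+f+'.png'); p=optics.camera_params('top') if f=='top0' else np.load('pics/'+f+'p.npy',allow_pickle=True).item()
    P=H(p,d); hsv=cv2.cvtColor(im,cv2.COLOR_BGR2HSV)
    L=(P-O); X=L@ex; Y=L@ey; Z=P[...,2]
    roi=(abs(X)<.09)&(abs(Y)<.08)&(d>0)
    g=roi&(hsv[...,0]>60)&(hsv[...,0]<95)&(hsv[...,1]>130)
    g=cv2.erode(g.astype(np.uint8),np.ones((3,3)))>0
    if g.sum(): print(f,'green',g.sum(),np.percentile(Z[g],[10,50,90]).round(4), X[g].mean().round(3),Y[g].mean().round(3), hsv[g].mean(0).round())
    s=roi&(Z>.06)&(Z<.14)&(X<.06)&(hsv[...,1]<60)
    h,e=np.histogram(Z[s],np.arange(.06,.142,.004)); print(h)
    b=roi&(Z<.035)&(X<-.06); print('base z',np.median(Z[b]),b.sum())
"
```

```text
[ 0  0  0  0  0  0  0  0  0  0  7  5 26  1  0  0  4  3  4 20]
base z 0.012674665445267075 728
[  0   0   0   0   0   0   0   0   0   4  38  45 757   3   0   0   3  10
  17  35]
base z 0.013325764996330147 2457
[  0   0   0   0   0   0   0   0   0   4  43  46 832   0   0   0   3  11
  20  39]
base z 0.013312063445530736 2464
[  0   0   0   0   0   0   0   0   0  11  39  44 874   2   0   0   5  13
  20  34]
base z 0.013220998084254615 2476
[  0   0   0   0   0   0   0   0   0   0  10  77 135  25   1   0   0   0
   0   0]
base z 0.01051834469060231 601
```

```bash
python3 -c "
from l import *
for f in ['w1','w2','w3','w4','w6','top0']:
    d=np.load('pics/'+f+'.npy'); im=cv2.imread('pics/'+f+'.png').astype(int)
    if f=='w6': continue
    p=optics.camera_params('top') if f=='top0' else np.load('pics/'+f+'p.npy',allow_pickle=True).item()
    g=(im[...,1]>im[...,2]*1.6)&(im[...,1]>im[...,0]*1.05)&(d>0)
    ys,xs=np.nonzero(g); P=np.array([pt(p,d,u,v) for u,v in zip(xs,ys)])
    L=np.array([loc(q) for q in P]); k=(abs(L[:,0])<.09)&(abs(L[:,1])<.08)&(L[:,2]<.1)&(L[:,2]>.03)
    print(f,k.sum(),np.percentile(L[k,2],[10,25,50,75,90]).round(4) if k.sum() else '',L[k].mean(0).round(3))
    g=(abs(im-im.mean(-1,keepdims=True)).max(-1)<14)&(d>0); g[:150]=0
    ys,xs=np.nonzero(g); P=np.array([pt(p,d,u,v) for u,v in zip(xs,ys)]); 
    k=(P[:,2]>.095)&(P[:,2]<.12); L=np.array([loc(q) for q in P[k]]); L=L[(abs(L[:,0])<.06)&(abs(L[:,1])<.06)]; print('  plate',len(L),np.percentile(L[:,2],[10,50,90]))
"
```

```text
w1 100 [0.0527 0.0532 0.0536 0.0544 0.0548] [-0.017 -0.038  0.054]
  plate 39 [0.10356 0.109   0.11064]
w2 390 [0.0532 0.0536 0.0541 0.0545 0.055 ] [-0.011 -0.035  0.054]
  plate 847 [0.10786 0.1098  0.1108 ]
w3 399 [0.053  0.0535 0.054  0.0545 0.055 ] [-0.01  -0.034  0.054]
  plate 924 [0.108  0.1099 0.1108]
w4 411 [0.053  0.0535 0.054  0.0545 0.055 ] [-0.011 -0.033  0.054]
  plate 971 [0.1082 0.1098 0.1107]
top0 16 [0.0512 0.0526 0.0534 0.0544 0.0573] [-0.028 -0.003  0.054]
  plate 251 [0.1058 0.1088 0.112 ]
```

```bash
cat > w.py <<'E'
from l import *
import sys
o=env.get_obs(); L=loc(o['position']); F=o['wrist_force']; F=np.array([F@ex,F@ey,F[2]])
ax,az=.0308,.1704; RR=.075
th=np.arctan2(L[0]-ax,L[2]-az); r=np.hypot(L[0]-ax,L[2]-az)
print('t',round(o['t'],2),'theta',round(th,3),'r',round(r,4),'F',F.round(1),'Ftang(fwd+)',round(F[0]*np.cos(th)-F[2]*np.sin(th),2),'Frad',round(F[0]*np.sin(th)+F[2]*np.cos(th),2),'w',round(o['width'],3))
if len(sys.argv)>1:
    b,n=float(sys.argv[1]),int(sys.argv[2]); a=th
    C=L-F/12000.
    for k in range(1,n+1):
        t=a+(b-a)*k/n
        X=np.array([ax+RR*np.sin(t),az+RR*np.cos(t)])
        print('%.2f %.2f'%(-100*(X[0]-C[0]),-100*(X[1]-C[2])),end=' ; ')
E
python3 w.py -.08 10
```

```text
t 14.08 theta 0.387 r 0.0749 F [-7.9  2.5 -8.5] Ftang(fwd+) -4.1 Frad -10.89 w 0.255
0.39 -0.06 ; 0.72 -0.17 ; 1.06 -0.26 ; 1.40 -0.34 ; 1.75 -0.40 ; 2.10 -0.45 ; 2.44 -0.48 ; 2.80 -0.49 ; 3.15 -0.48 ; 3.50 -0.46 ;
```

```bash
python3 -m creep '0 0.36 -0.06 0 0 0 1; 0 0.72 -0.17 0 0 0 1; 0 1.06 -0.26 0 0 0 1; 0 1.4 -0.34 0 0 0 1; 0 1.75 -0.4 0 0 0 1; 0 2.1 -0.45 0 0 0 1; 0 2.44 -0.48 0 0 0 1; 0 2.8 -0.49 0 0 0 1; 0 3.15 -0.48 0 0 0 1; 0 3.5 -0.46 0 0 0 1'; python3 w.py -.5 10;  python3 -c "
from l import *
p=optics.camera_params('wrist');np.save('pics/w9p.npy',p,allow_pickle=True);shot('wrist','w9')"
```

```text
t: 14.92
position: [0.5561, 0.0253, 0.2448]
orientation: [0.901, -0.433, -0.001, -0.0]
wrist_force: [-6.7, 4.1, -4.7]
width: 0.261
t 14.92 theta -0.084 r 0.0747 F [-2.7  7.4 -4.7] Ftang(fwd+) -3.09 Frad -4.49 w 0.261
0.34 0.04 ; 0.64 0.08 ; 0.95 0.14 ; 1.25 0.21 ; 1.55 0.30 ; 1.85 0.39 ; 2.14 0.50 ; 2.43 0.62 ; 2.71 0.75 ; 2.99 0.90 ;
```

View pics/w9.png

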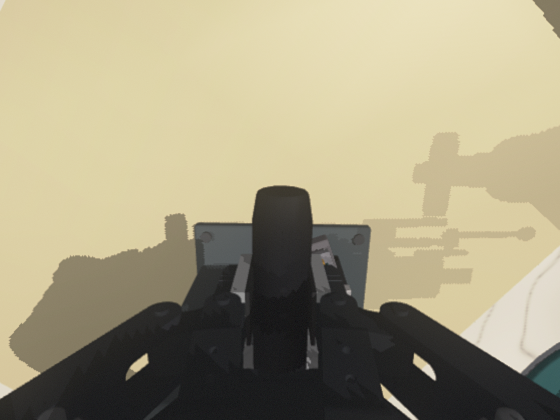

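```bash
python3 -m creep '-0.02 0.34 0.04 0 0 0 1; -0.03 0.64 0.08 0 0 0 1; -0.04 0.95 0.14 0 0 0 1; -0.05 1.25 0.21 0 0 0 1; -0.06 1.55 0.3 0 0 0 1; -0.06 1.85 0.39 0 0 0 1; -0.07 2.14 0.5 0 0 0 1; -0.08 2.43 0.62 0 0 0 1; -0.09 2.71 0.75 0 0 0 1; -0.1 2.99 0.9 0 0 0 1'; python3 w.py -.6 10;  python3 -c "
from l import *
p=optics.camera_params('wrist');np.save('pics/w10p.npy',p,allow_pickle=True);shot('wrist','w10');shot('scene','s10')
f=lambda x,r:cv2.resize(x[r[0]:r[1],r[2]:r[3]],(600,600),interpolation=2)
cv2.imwrite('pics/s10c.png',f(cv2.imread('pics/s10.png'),(165,245,258,338)))"
```

```text
t: 15.8
position: [0.5325, 0.0071, 0.2357]
orientation: [0.901, -0.433, -0.0, -0.0]
wrist_force: [-4.1, 4.4, -10.1]
width: 0.261
t 15.8 theta -0.505 r 0.0746 F [ -0.5   6.  -10.1] Ftang(fwd+) -5.3 Frad -8.62 w 0.261
0.08 0.09 ; 0.15 0.12 ; 0.21 0.16 ; 0.27 0.19 ; 0.33 0.23 ; 0.39 0.27 ; 0.45 0.31 ; 0.51 0.34 ; 0.57 0.38 ; 0.63 0.42 ;
```

View pics/w10.png

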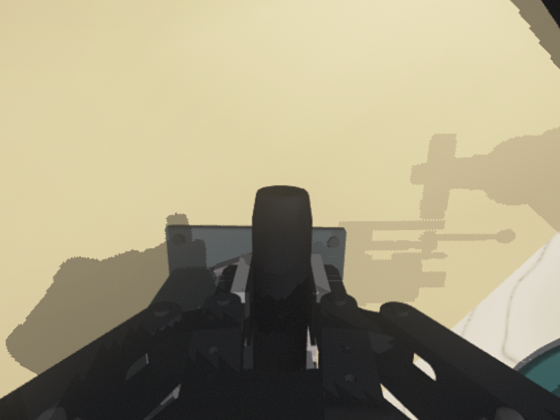

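View pics/s10c.png

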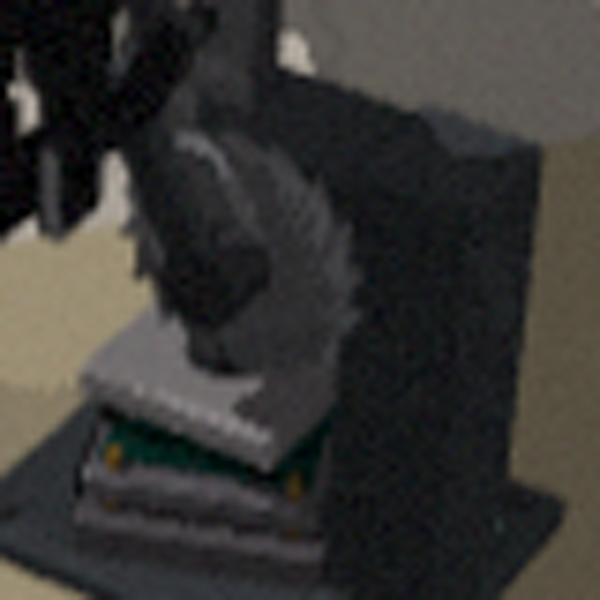

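```bash
python3 -c "
from l import *
p=optics.camera_params('scene')
def H(f,x0,x1,y0,y1):
    d=np.load('pics/'+f+'.npy'); r=[]
    for cy in range(y0,y1,8):
        for cx in range(x0,x1,8):
            u,v=258+cx/7.5,165+cy/7.5; r.append(pt(p,d,u,v)[2])
    return np.percentile(r,[25,50,75]).round(4),len(r)
print('plate',H('s10',130,180,350,400)); print('plate2',H('s10',190,230,380,400)); print('green',H('s10',130,230,445,462))
print('base',H('s10',380,480,530,560)); print('coltop',H('s10',330,420,100,140))
"
```

```text
plate (array([0.08  , 0.0809, 0.082 ]), 49)
plate2 (array([0.0811, 0.0819, 0.0826]), 15)
green (array([0.05  , 0.0507, 0.0527]), 39)
base (array([0.0455, 0.0503, 0.0551]), 52)
coltop (array([0.2015, 0.2026, 0.2057]), 60)
```

```bash
sed -i 's/RR=.075/RR=.0744/' w.py; python3 w.py -.66 9
```

```text
t 15.9 theta -0.506 r 0.0747 F [ -0.3   5.1 -11.5] Ftang(fwd+) -5.81 Frad -9.91 w 0.259
0.10 0.18 ; 0.21 0.25 ; 0.32 0.31 ; 0.43 0.38 ; 0.53 0.45 ; 0.64 0.52 ; 0.74 0.60 ; 0.84 0.67 ; 0.94 0.75 ;
```

```bash
python3 -m creep '-0.02 0.1 0.12 0 0 0 1; -0.04 0.21 0.22 0 0 0 1; -0.05 0.32 0.31 0 0 0 1; -0.06 0.43 0.38 0 0 0 1; -0.06 0.53 0.45 0 0 0 1; -0.06 0.64 0.52 0 0 0 1; -0.06 0.74 0.6 0 0 0 1; -0.06 0.84 0.67 0 0 0 1; -0.06 0.94 0.75 0 0 0 1; -0.06 0.94 0.75 0 0 0 1'; python3 w.py -.70 5
```

```text
t: 16.73
position: [0.525, 0.0012, 0.2292]
orientation: [0.901, -0.433, 0.0, 0.0]
wrist_force: [-6.7, -0.9, -1.8]
width: 0.262
t 16.73 theta -0.66 r 0.0744 F [-5.8  3.4 -1.8] Ftang(fwd+) -5.67 Frad 2.15 w 0.262
0.10 0.05 ; 0.14 0.09 ; 0.19 0.13 ; 0.24 0.17 ; 0.28 0.20 ;
```

```bash
R='0 0.08 0.06 0 0 0 1'; python3 -m creep '0 0.04 0.03 0 0 0 1; 0 0.08 0.06 0 0 0 1; 0 0.12 0.1 0 0 0 1; 0 0.12 0.1 0 0 0 1; 0 0.12 0.1 0 0 0 1; 0 0.12 0.1 0 0 0 1; 0 0.12 0.1 0 0 0 1; 0 0.12 0.1 0 0 0 1; 0 0.12 0.1 0 0 0 1; 0 0.12 0.1 0 0 0 1'; python3 w.py
python3 -m creep '0 0.04 0.03 0 0 0 1; 0 0.08 0.06 0 0 0 1; 0 0.08 0.06 0 0 0 1; 0 0.08 0.06 0 0 0 1; 0 0.08 0.06 0 0 0 1; 0 0.08 0.06 0 0 0 1; 0 0.08 0.06 0 0 0 1; 0 0.08 0.06 0 0 0 1; 0 0.08 0.06 0 0 0 1; 0 0.08 0.06 0 0 0 1'; python3 w.py
```

```text
t: 17.57
position: [0.5246, 0.0008, 0.2286]
orientation: [0.901, -0.433, 0.001, -0.0]
wrist_force: [-3.0, 1.3, 6.4]
width: 0.262
t 17.57 theta -0.671 r 0.0743 F [-1.5  2.9  6.4] Ftang(fwd+) 2.76 Frad 5.92 w 0.262
t: 18.4
position: [0.5243, 0.0006, 0.2284]
orientation: [0.901, -0.433, 0.001, -0.001]
wrist_force: [0.7, 3.1, 7.5]
width: 0.257
t 18.4 theta -0.677 r 0.0744 F [2.4 2.  7.5] Ftang(fwd+) 6.58 Frad 4.32 w 0.257
```

```bash
python3 -m creep '0 -0.04 -0.03 0 0 0 1; 0 -0.06 -0.04 0 0 0 1; 0 -0.06 -0.04 0 0 0 1; 0 -0.06 -0.04 0 0 0 1; 0 -0.06 -0.04 0 0 0 1; 0 -0.06 -0.04 0 0 0 1; 0 -0.06 -0.04 0 0 0 1; 0 -0.06 -0.04 0 0 0 1; 0 -0.06 -0.04 0 0 0 1; 0 -0.06 -0.04 0 0 0 1'; python3 w.py
python3 -c "
from l import *
shot('scene','s11');shot('top','t11')
f=lambda x,r:cv2.resize(x[r[0]:r[1],r[2]:r[3]],(600,600),interpolation=2)
cv2.imwrite('pics/s11c.png',f(cv2.imread('pics/s11.png'),(145,245,248,348)))
p=optics.camera_params('scene')
d=np.load('pics/s11.npy'); d0=np.load('pics/s10.npy')
for nm,dd in (('s10',d0),('s11',d)):
  for (x0,x1,y0,y1) in [(130,180,350,400),(130,180,365,400),(130,230,445,462)]:
    r=[pt(p,dd,258+cx/7.5,165+cy/7.5)[2] for cy in range(y0,y1,8) for cx in range(x0,x1,8)]
    print(nm,np.percentile(r,[25,50,75]).round(4))
"
```

```text
t: 19.23
position: [0.5245, 0.0008, 0.2285]
orientation: [0.901, -0.433, 0.001, -0.0]
wrist_force: [-2.2, 2.1, 6.9]
width: 0.256
t 19.23 theta -0.673 r 0.0743 F [-0.4  3.   6.9] Ftang(fwd+) 3.94 Frad 5.62 w 0.256
s10 [0.08   0.0809 0.082 ]
s10 [0.0802 0.0809 0.082 ]
s10 [0.05   0.0507 0.0527]
s11 [0.076  0.0774 0.0787]
s11 [0.0763 0.0774 0.0785]
s11 [0.0504 0.0517 0.0627]
```

View pics/s11c.png

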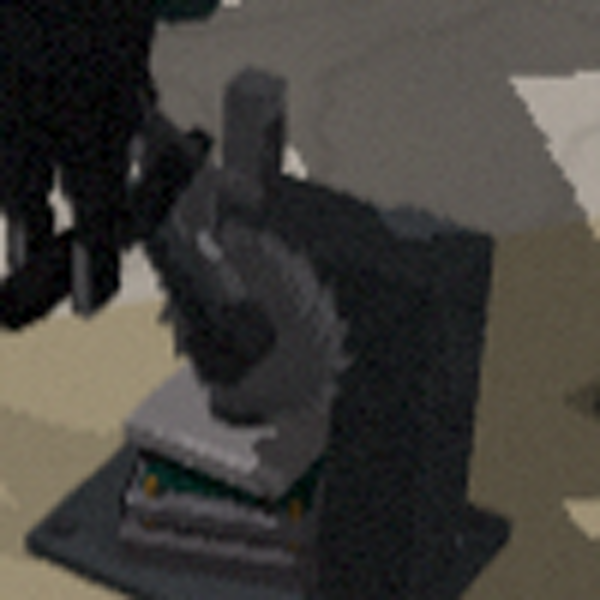

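```bash
python3 -m creep '0 -0.02 -0.01 0 0 0 1; 0 -0.03 -0.03 0 0 0 1; 0 -0.03 -0.03 0 0 0 1; 0 -0.03 -0.03 0 0 0 1; 0 -0.03 -0.03 0 0 0 1; 0 -0.03 -0.03 0 0 0 1; 0 -0.03 -0.03 0 0 0 1; 0 -0.03 -0.03 0 0 0 1; 0 -0.03 -0.03 0 0 0 1; 0 -0.03 -0.03 0 0 0 1'; python3 w.py
```

```text
t: 20.17
position: [0.5246, 0.0009, 0.2287]
orientation: [0.901, -0.433, 0.001, -0.0]
wrist_force: [-3.3, 1.5, 5.2]
width: 0.262
t 20.17 theta -0.67 r 0.0744 F [-1.6  3.2  5.2] Ftang(fwd+) 1.93 Frad 5.09 w 0.262
```

```bash
python3 -m creep '0 -0.02 -0.01 0 0 0 1; 0 -0.02 -0.01 0 0 0 1; 0 -0.02 -0.01 0 0 0 1; 0 -0.02 -0.01 0 0 0 1; 0 -0.02 -0.01 0 0 0 0.4; 0 -0.02 -0.01 0 0 0 0.3; 0 -0.02 -0.01 0 0 0 0.2; 0 -0.02 -0.01 0 0 0 0.1; 0 -0.02 -0.01 0 0 0 0; 0 -0.02 -0.01 0 0 0 -0.2'; python3 w.py
python3 -c "
from l import *
shot('wrist','w12');shot('scene','s12')
p=optics.camera_params('scene')
for nm in ('s11','s12'):
  dd=np.load('pics/'+nm+'.npy')
  r=[pt(p,dd,258+cx/7.5,165+cy/7.5)[2] for cy in range(350,400,8) for cx in range(130,180,8)]
  print(nm,np.percentile(r,[25,50,75]).round(4))"
```

```text
t: 21.0
position: [0.5245, 0.001, 0.228]
orientation: [0.901, -0.433, 0.0, 0.0]
wrist_force: [0.2, -0.0, 0.1]
width: 0.599
t 21.0 theta -0.676 r 0.0738 F [ 0.1 -0.1  0.1] Ftang(fwd+) 0.17 Frad 0.03 w 0.599
s11 [0.076  0.0774 0.0787]
s12 [0.0766 0.0775 0.0783]
```

View pics/w12.png

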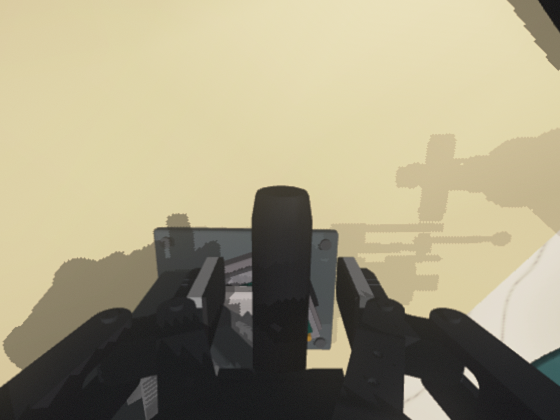

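```bash
python3 -m creep '0 0 -1 0 0 0 -0.2; 0 0 -4 0 0 0 -0.2; 0 0 -8 0 0 0 -0.2; 0 0 -12 0 0 0 0; 0 0 -15 0 0 0 1; 0 0 -16 0 0 0 1; -2 2 -16 0 0 0 1; -4.5 4.5 -16 0 0 0 1; -7 7 -16 0 0 0 1; -7 7 -16 0 0 0 1'; python3 l.py
python3 -c "
from l import *
np.save('pics/w13p.npy',optics.camera_params('wrist'),allow_pickle=True);shot('wrist','w13')"
```

```text
t: 21.93
position: [0.4221, 0.0124, 0.39]
orientation: [0.901, -0.433, 0.001, -0.001]
wrist_force: [-0.7, -0.9, -0.0]
width: 0.002
t 21.93 loc [-0.0886 -0.0543  0.39  ] F press [-1.1  -0.23 -0.04] w 0.002
```

View pics/w13.png

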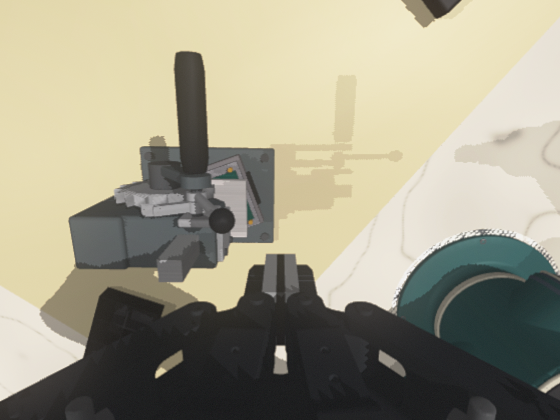

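```bash
python3 -c "
from l import *
p=np.load('pics/w13p.npy',allow_pickle=True).item(); d=np.load('pics/w13.npy')
print('ball',loc(onz(p,221,220,.294)),loc(pt(p,d,221,220)))
for u,v in [(235,195),(235,205),(240,220),(225,190),(232,169),(250,205),(170,185),(176,209),(185,212),(195,214)]: print(u,v,loc(pt(p,d,u,v)))
im=cv2.imread('pics/w13.png')[130:290,60:290]; cv2.imwrite('pics/w13c.png',cv2.resize(im,None,fx=3.4,fy=3.4,interpolation=2))"
```

```text
ball [-0.0476 -0.0527  0.294 ] [-0.0497 -0.0563  0.3051]
235 195 [-0.028  -0.0186  0.0796]
235 205 [-0.0277 -0.0051  0.0808]
240 220 [-0.0339  0.0159  0.0811]
225 190 [-0.015  -0.0255  0.0804]
232 169 [-0.0216 -0.0495  0.0552]
250 205 [-0.0449  0.0032  0.0499]
170 185 [ 0.023  -0.0535  0.1825]
176 209 [ 0.0014 -0.044   0.2371]
185 212 [-0.0053 -0.0405  0.2342]
195 214 [-0.0128 -0.0374  0.2297]
```

View pics/w13c.png

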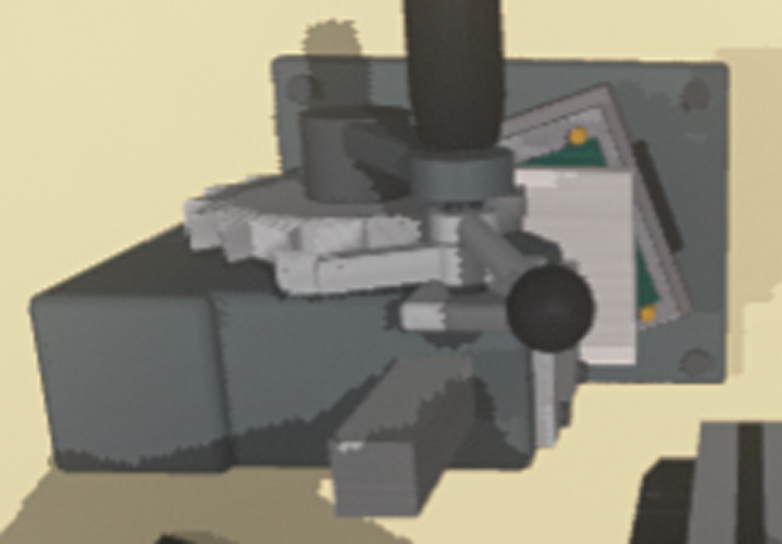

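```bash
python3 -m creep '0.1 0 2 0 0 0 1; 0.1 0 4 0 0 0 1; 0.1 0 6 0 0 0 1; 0.1 0 7.5 0 0 0 1; 0.1 0 8.5 0 0 0 1; 0.1 0 8.8 0 0 0 1; 0.1 -0.5 8.8 0 0 0 1; 0.1 -1 8.8 0 0 0 1; 0.1 -1.5 8.8 0 0 0 1; 0.1 -1.5 8.8 0 0 0 1'; python3 l.py
python3 -m creep '0 -0.7 0 0 0 0 1; 0 -1.4 0 0 0 0 1; 0 -2.1 0 0 0 0 1; 0 -2.8 0 0 0 0 1; 0 -3.5 0 0 0 0 1; 0 -4.2 0 0 0 0 1; 0 -4.9 0 0 0 0 1; 0 -5.6 0 0 0 0 1; 0 -6.3 0 0 0 0 1; 0 -7 0 0 0 0 1'; python3 l.py
```

```text
t: 22.82
position: [0.4393, 0.0211, 0.3008]
orientation: [0.901, -0.433, 0.0, -0.0]
wrist_force: [0.8, -0.5, 0.4]
width: -0.004
t 22.82 loc [-0.0698 -0.0582  0.3008] F press [ 0.31 -0.88  0.37] w -0.004
t: 23.65
position: [0.4935, 0.0647, 0.2996]
orientation: [0.901, -0.433, -0.0, 0.0]
wrist_force: [-8.1, -5.2, -1.6]
width: -0.001
t 23.65 loc [-2.000e-04 -5.750e-02  2.996e-01] F press [-9.54  0.95 -1.59] w -0.001
```

```bash
python3 -m creep '0 -0.05 0 0 0 0 1; 0 -0.1 0 0 0 0 1; 0 -0.1 0 0 0 0 1; 0 -0.1 0 0 0 0 1; 0 -0.1 0 0 0 0 1; 0 -0.1 0 0 0 0 1; 0 -0.1 0 0 0 0 1; 0 -0.1 0 0 0 0 1; 0 -0.1 0 0 0 0 1; 0 -0.1 0 0 0 0 1'; python3 l.py
python3 -m creep '0 1 0 0 0 0 1; 0 2 -1 0 0 0 1; 0 3 -3 0 0 0 1; 0 5 -6 0 0 0 1; 0 7 -8 0 0 0 1; 0 9 -9 0 0 0 1; 0 9 -9 0 0 0 1; 0 9 -9 0 0 0 1; 0 9 -9 0 0 0 1; 0 9 -9 0 0 0 1'; python3 l.py
python3 -c "
from l import *
p=optics.camera_params('wrist');np.save('pics/w14p.npy',p,allow_pickle=True);im,d=shot('wrist','w14')
cv2.imwrite('pics/w14c.png',cv2.resize(im[130:290,60:290,::-1],None,fx=3.4,fy=3.4,interpolation=2))"
```

```text
t: 24.48
position: [0.4935, 0.0647, 0.2997]
orientation: [0.901, -0.433, -0.001, 0.001]
wrist_force: [-8.0, -5.7, -0.4]
width: -0.004
t 24.48 loc [-2.000e-04 -5.760e-02  2.997e-01] F press [-9.81  0.5  -0.43] w -0.004
t: 25.32
position: [0.4238, 0.0089, 0.3894]
orientation: [0.901, -0.433, -0.0, 0.0]
wrist_force: [0.6, -0.5, 0.1]
width: -0.001
t 25.32 loc [-0.0895 -0.0581  0.3894] F press [ 0.16 -0.79  0.15] w -0.001
```

View pics/w14c.png

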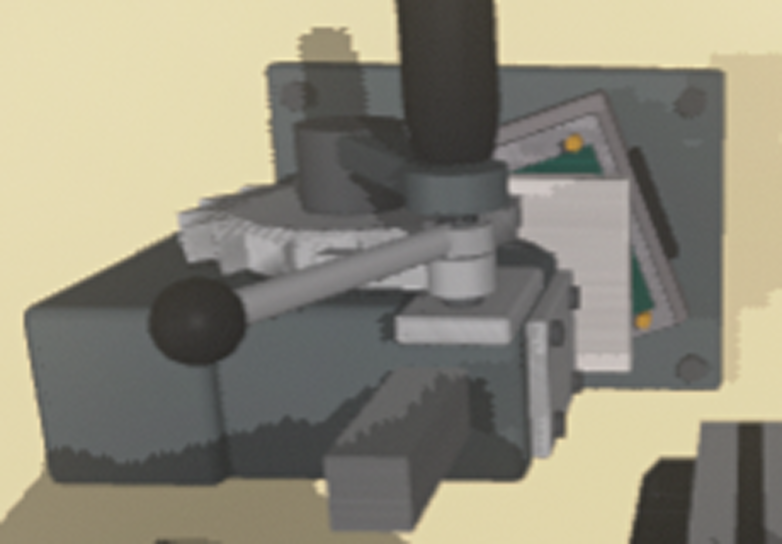

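```bash
python3 -c "
from l import *
p=np.load('pics/w14p.npy',allow_pickle=True).item(); d=np.load('pics/w14.npy')
f=lambda x,y:(60+x/3.4,130+y/3.4)
print('ball',loc(onz(p,*f(197,320),.295)),loc(pt(p,d,*f(197,320))))
for x,y in [(560,230),(580,300),(260,330),(320,255),(330,270),(345,245),(380,285),(300,245),(410,240),(400,270),(415,275)]: print(x,y,loc(pt(p,d,*f(x,y))))
pt0=optics.camera_params('top'); shot('top','t14');dd=np.load('pics/t14.npy')
for y in (-.044,-.048,-.052):
  print([pt(pt0,dd,*proj(pt0,O+x*ex+y*ey+np.array([0,0,.222])))[2].round(3) for x in np.arange(-.01,.05,.005)])
a=cv2.imread('pics/t14.png')[160:310,180:340]; cv2.imwrite('pics/t14c.png',cv2.resize(a,None,fx=4,fy=4,interpolation=2))
"
```

```text
ball [ 0.022  -0.0534  0.295 ] [ 0.0171 -0.0567  0.3047]
560 230 [-0.0162 -0.0183  0.0805]
580 300 [-0.0227  0.0112  0.0783]
260 330 [ 0.0498 -0.0199  0.2052]
320 255 [ 0.022  -0.0484  0.2272]
330 270 [ 0.0038 -0.0566  0.2692]
345 245 [ 0.0189 -0.0484  0.217 ]
380 285 [ 0.0067 -0.0406  0.2282]
300 245 [ 0.0296 -0.0492  0.2204]
410 240 [-0.0069 -0.057   0.2439]
400 270 [-0.005  -0.0504  0.2475]
415 275 [-0.0027 -0.0434  0.2281]
[np.float64(0.698), np.float64(0.697), np.float64(0.698), np.float64(0.691), np.float64(0.69), np.float64(0.686), np.float64(0.678), np.float64(0.221), np.float64(0.222), np.float64(0.22), np.float64(0.209), np.float64(0.212)]
[np.float64(0.679), np.float64(0.695), np.float64(0.693), np.float64(0.691), np.float64(0.687), np.float64(0.682), np.float64(0.673), np.float64(0.303), np.float64(0.22), np.float64(0.219), np.float64(0.215), np.float64(0.207)]
[np.float64(0.691), np.float64(0.692), np.float64(0.691), np.float64(0.687), np.float64(0.684), np.float64(0.68), np.float64(0.299), np.float64(0.306), np.float64(0.303), np.float64(0.218), np.float64(0.183), np.float64(0.013)]
```

View pics/t14c.png

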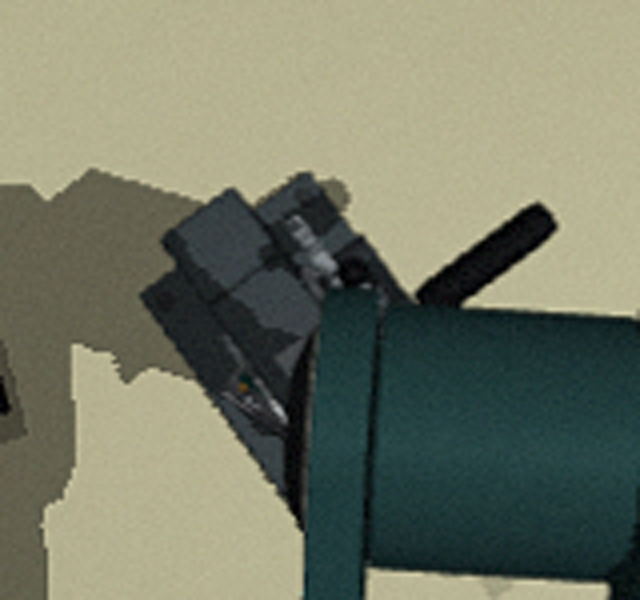

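```bash
python3 -c "
from l import *
st(); print(ticket.finish_job()); st()"
```

```text
t 25.42 loc [-0.0894 -0.0581  0.3893] F press [-1.14 -0.85  0.09] w 0.001
the job is handed in; nothing more can be done
None
the job is handed in; nothing more can be done
```

The ram is down and at rest, the lever is thrown back with the pawl on the ratchet, and the job was handed in at about 25 s. `finish_job` gave no verdict.

**What I did:** I pushed the lever to its end stop, gripped the crank and eased it forwards. The pawl's tip rose about 16 mm in the top camera's depth reading. I then wound the crank back about 1.5 rad, carrying about 3 to 6 N along the circle. The force on the tool then reversed, as it should when the ram lands. I relaxed the crank to about 2 N, opened the fingers and pushed the lever back to its stop.

**Last checks that agreed:**
- **Ram:** its height did not change when I let go of the crank (plate top 77.4 mm before, 77.5 mm after, scene camera).
- **Lever:** the ball is within about 2 mm of where it started.
- **Pawl:** its tip is back at about 0.22 m, against about 0.238 m when clear.
- **Robot:** the arm is clear of everything and reads about 1 N.
- **Meter, screwdriver, tray:** the robot never went near them, but I did not re-measure them at the end.

**What did not fit:**
- **Plate height:** the plate's top is about 26 mm above the board, where I expected 22 mm (12 mm plate plus 10 mm feet). I took this to mean the feet are taller than 10 mm. I could not see the contact itself; that the ram rests on the board comes from the force reversal and its staying put once released.
- **Landing force:** I overshot slightly when the feet landed, with about 6.6 N at the crank. I estimate that put a little over 40 N on the board, under the 60 N limit.

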